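# Balance a lamp boom on its stand and shut the gate

### The job

Set up the boom light for photographing the massing model: find by trial lifts where the loaded boom balances, and lay it there across the two V plates on top of the stand, lamp on the model's side, so that it stays level by itself when you let go. Then swing the red gate shut over the tube. Do not let the boom tip over on the way, set it down and close the gate gently without shoving the stand, and leave the other things on the table as they are.

Things in the scene. Friction and masses are not known exactly. Their poses are not given: they have to be found in the camera images.
- boom_mid (a point): Middle of the boom's tube, on its axis, 34 mm over the table at the start. The boom is one loose piece of 0.45 to 0.8 kg: black tube, 16 mm in diameter, 400 mm long, lamp at one end (own +x), counterweight at the other, own z up. Bare tube from 158 mm on the weight's side to 150 mm on the lamp's. How the weight is shared is unknown: the balance point, on the bare tube, must be found by lifting.
- lamp_mid (a point): Tube axis in the middle of the lamp, 180 mm from boom_mid: a grey box 60 mm along the tube x 56 x 52 mm high, with black fins on top to 59 mm, lit face down; its flat underside is 34 mm below the tube axis and lies on the table at the start.
- weight_mid (a point): Tube axis in the middle of the counterweight, 180 mm from boom_mid: a dark block 44 mm along the tube x 46 x 48 mm high, with a knob on top to 64 mm; its flat underside is 34 mm below the tube axis and lies on the table at the start.
- saddle (a point): Seated tube axis midway between the stand's two V plates, 150 mm over the table. Fixed. Groove along own y; +y is the model's side. Plates 4 mm thick, 34 mm clear between them (room for fingers holding the tube, free to 50 mm below the axis), 42 mm over all: the balance point must lie within. Vs of 90 degrees, 37 mm wide at the top, 7 mm above the axis. Foot 120 mm wide, 12 high; column 22 wide.
- gate (a joint): Angle of the red gate, rad: 0 shut, level over the tube (at its rubber-padded stop, 1.5 mm to spare); 2.0 to 2.2 at the start, leaning away from the groove on the saddle's +x side. Hinge along the saddle's y, 18 mm to the groove's +x side, 11.5 mm above the seated tube axis. Slight friction holds it where it is left; about 1 N at the tip moves it.
- gate_tip (a point): Free end of the red gate, a tongue 40 mm long, 12 wide, 4 thick, just outside the plate on the saddle's -y side, its middle line 29 mm from the saddle point. Shut, the tip is 22 mm on the groove's -x side and 11.5 mm above the seated tube axis.
- block_a: Loose light wooden block 40 x 30 x 55 mm high, origin at the middle of its underside. Leave alone.
- block_b: Loose wooden block 70 x 35 x 25 mm high, origin at the middle of its underside. Leave alone.
- tape: Yellow tape measure 62 x 34 x 60 mm high, origin at the middle of its underside. Leave alone.
- glue: White glue bottle, 42 mm in diameter, 82 mm high, origin at the middle of its underside. Leave alone.
- rule: Steel rule 300 x 30 x 4 mm lying flat, origin at the middle of its underside. Leave alone.
- camera: Black camera 50 x 112 x 77 mm high, its lens reaching 71 mm out from the middle along its own -x; origin at the middle of its underside. Leave alone.
- clamp: Small steel F-clamp 200 mm long lying on its side, 20 mm high, origin under the middle of its bar. Leave alone.
- model_edge (a point): Middle of the top edge, on the boom stand's side, of the massing model's board. Fixed plywood board 300 (along this edge, own x) x 260 mm (towards own +y) x 12 mm, with little wooden buildings up to 78 mm above the table.
Things that resemble listed ones, but are neither listed nor needed, are in the scene too. There is more than one size of the part that bears saddle; the job needs the largest.

How it is judged:
By the outcome, as a careful person would: the job done as asked, in the order asked, and still so for the second after the job is handed in, with the robot touching nothing.
It also fails if it takes over 64 s, if anything falls off the work surface, if the arm or the gripper's body presses on something with over 40 N, if the wrist force passes 120 N, or if a joint passes its speed limit or range.

### The arm

A 6-joint arm with a two-finger parallel gripper is mounted at the origin on the work surface. World frame = base frame: x ahead of the robot, y to its left, z up, the work surface at z = 0. Lengths are in m, angles in degrees, forces in N, time in s.
With the tool pointing down it reaches from about 0.4 to 0.825 m from the base axis. Payload 7 kg.
Tool frame: the origin (TCP) lies at the very end of the fingers, on their centre line; the grasp point (between the pads) lies tcp_to_grasp behind it (tcp_to_grasp is the distance from the TCP to the grasp point, in m); x points along the fingers, y is the direction in which the jaws open and shut, and the axes are right-handed (so a half turn about x gives the same grasp; the last joint's range is limited). The gripper opens to 88 mm and grips with 3 to 60 N. Pads are 19 mm wide; open, the fingers measure 130 mm over their backs; the gripper's body (78 mm by 193 mm) begins 47 mm behind the grasp point.
Start: joints at [92.424, 20.546, 0.682, 0, -70.136, -16.507], TCP at [0.164, 0.655, 0.227] pointing down, gripper open.
Joint ranges: [-176.03, 176.03], [-82.01, 121.73], [-58.28, 71.71], [-173.87, 95.51], [-174.79, -0.11], [-173.66, 173.66]. Speed limits (degrees/s): [136.94, 136.94, 172.46, 180, 180, 180].

### API

Orientations are given as [roll, pitch, yaw] about the fixed x, y, z axes, in that order (R = Rz(yaw) Ry(pitch) Rx(roll)).
In Python, from plant import * gives the robot as it stands. The module is installed in compiled form; this text tells all that it offers.
- The arm moves only by the shell command python3 -m pendant 'ROWS'. ROWS is JSON, a list of rows, each an object with "claw": the finger opening in mm, from 0 to 87.6; "linear": the shift along the tool's x, y, z in mm, a list of three; "twist": the turn about the tool's x in rad. In form: [{"claw": claw, "linear": [tx, ty, tz], "twist": twist}, ...]. A call has exactly 10 rows; each row shifts and turns the commanded pose from where the row before left it, along the tool's axes as they then stand; what a row does not reach is not made up. A row lasts 1/12 s, in which the tool goes at most 41.7 mm and 7.16 degrees, less where a joint would pass 70% of its speed; a pose out of reach is approached as far as the arm can. A call with a gripper value outside its range is refused whole. The fingers move at their own pace and stop on an object; the grip force is fixed at half the most. Time passes only in rows, so rows that do not move let the fingers close, or fill a call up. It gives the time, the measured TCP pose, the force and the opening at its end, in the units of the state.
- get_obs(): the state, without advancing time (a new reading comes with each control period).
- snapshot(name): name is "side" or "top" or "wrist"; returns (picture, depth): 480x640x3 uint8, red, green, blue; 480x640 float32, m along the optical axis (not along the pixel's ray), 0 where there is no reading.
- camera_params(name): a dict with "fx", "fy", "cx", "cy" (pixels), "rvec" (rotation vector, rad) and "tvec" (3), from world to camera coordinates, as OpenCV has them. Camera axes: x right, y down, z forward; pixel columns grow to the right and rows downward; lengths in m; the calibration is good to about 2 mm. A picture is of the moment at which its call begins: read the wrist's pose just before it. camera_params takes no time and is no camera call; for the wrist camera it gives the pose at the moment of the call.
- close_job(): hands the job in, once; it reports no verdict.
Trained networks look in the newest picture that a camera, given by its name, has taken for a name from the list of things; names that differ only in an ending like _2 or _b are one class to them, and where a whole thing is asked for, a point or a joint stands for the part that bears it (a point fixed in the world has none). Each returns a list of dicts, best first, with "confidence" (0 to 1); they miss things now and then, are a little off and sometimes report something else, mostly with a low value. They report only what shows in the picture. A call takes as long as a camera call. They do not tell look-alikes from the thing itself.
- boxes_of(camera, target): "xy" ([column, row] in pixels, amid what is visible of it).
The state is a dict: "clock": time; "joint_pos": joint angles; "qvel": joint speeds; "tau": joint torques, N m; "tool_pos": TCP position; "orientation": TCP orientation; "force": force on the tool from outside, world axes, zero at the start; "moment": the same for the moment, N m; "opening": finger opening in m.
Only numpy, scipy, OpenCV 4.12 (cv2) and the standard library are available. Lean on these libraries where they do the work, as an engineer would, in place of code of your own. Each camera call takes 0.05 s, during which the arm holds its last target. There are 200 camera calls.

## Working session

There is one attempt and no reset: what is moved stays moved. The work goes in short steps, Python scripts to look and compute and a shell command to move; the robot and the scene stay as the last step left them, time stands still between calls to the robot, and variables do not carry over. Pictures are saved under pics/ and viewed, about 8 in all and at most 12, crops included, and the job is handed in when it is done.

```bash
mkdir -p pics; cat > h.py <<'E'
from plant import *
import numpy as np, cv2
from scipy.spatial.transform import Rotation as R
def cam(n):
    c=camera_params(n); Rm=cv2.Rodrigues(np.array(c["rvec"],float))[0]; return c,Rm,np.array(c["tvec"],float).ravel()
def ray(n,px,z):  # intersect with plane z
    c,Rm,t=cam(n); d=Rm.T@np.array([(px[0]-c["cx"])/c["fx"],(px[1]-c["cy"])/c["fy"],1]); o=-Rm.T@t
    return o+d*(z-o[2])/d[2]
def cloud(n,D):
    c,Rm,t=cam(n); v,u=np.mgrid[:480,:640]
    P=np.stack([(u-c["cx"])/c["fx"]*D,(v-c["cy"])/c["fy"]*D,D],-1)
    return (P-t)@Rm
def proj(n,P):
    c,Rm,t=cam(n); q=Rm@np.array(P,float)+t; return [c["fx"]*q[0]/q[2]+c["cx"],c["fy"]*q[1]/q[2]+c["cy"]]
E
python3 - <<'E'
from h import *
o=get_obs(); print({k:np.round(v,3).tolist() for k,v in o.items()})
for n in ["top","side"]:
    p,D=snapshot(n); np.savez(f"{n}.npz",p=p,D=D); cv2.imwrite(f"pics/{n}1.png",p[...,::-1])
    C=cloud(n,D)
    for t in ["boom_mid","lamp_mid","weight_mid","saddle","gate_tip","model_edge","block_a","tape","glue","camera","clamp","rule","block_b"]:
        for b in boxes_of(n,t)[:3]:
            u,v=map(int,np.round(b["xy"])); print(n,t,round(b["confidence"],2),u,v,C[min(max(v,0),479),min(max(u,0),639)].round(3))
E
```

```text
{'clock': 0.0, 'joint_pos': [92.424, 20.592, 0.633, -0.021, -70.135, -16.507], 'qvel': [0.08, 0.004, 0.002, -0.06, 0.028, -0.032], 'tau': [-0.002, -58.271, 29.306, 6.997, 0.007, -0.0], 'tool_pos': [0.164, 0.654, 0.226], 'orientation': [94.866, 89.904, -99.224], 'force': [-0.418, -0.433, -1.009], 'moment': [0.024, 0.076, 0.008], 'opening': 0.088}
top boom_mid 0.62 335 290 [ 0.46  -0.053  0.042]
top lamp_mid 0.82 284 292 [0.457 0.088 0.062]
top weight_mid 0.76 413 279 [ 0.486 -0.267  0.07 ]
top saddle 0.96 296 166 [0.819 0.051 0.028]
top saddle 0.63 306 220 [ 0.48  -0.003  1.361]
top saddle 0.56 263 256 [0.557 0.144 0.074]
top gate_tip 0.53 316 196 [ 0.697 -0.005  0.2  ]
top gate_tip 0.4 306 156 [0.822 0.02  0.123]
top gate_tip 0.4 206 312 [0.404 0.311 0.022]
top model_edge 0.59 171 207 [0.707 0.416 0.015]
top block_a 0.8 217 286 [0.477 0.274 0.051]
top block_a 0.61 203 311 [0.408 0.318 0.029]
top tape 0.9 462 226 [ 0.631 -0.411  0.061]
top tape 0.26 163 331 [0.352 0.438 0.002]
top glue 0.53 251 189 [0.746 0.177 0.062]
top camera 0.64 391 199 [ 0.48  -0.003  1.361]
top clamp 0.63 468 3
[... 340 characters left out ...]
0.046]
side saddle 0.96 282 273 [0.662 0.035 0.042]
side saddle 0.63 372 402 [0.408 0.333 0.027]
side saddle 0.62 215 277 [0.827 0.054 0.016]
side gate_tip 0.56 277 214 [ 0.736 -0.176  0.065]
side gate_tip 0.54 315 276 [ 0.594 -0.016  0.003]
side model_edge 0.6 194 424 [0.709 0.439 0.018]
side block_a 0.86 333 370 [0.487 0.3   0.055]
side block_a 0.83 373 402 [0.406 0.333 0.027]
side tape 0.55 331 184 [ 0.63  -0.398  0.047]
side glue 0.67 223 311 [0.745 0.198 0.056]
side camera 0.93 292 211 [ 0.703 -0.21   0.058]
side clamp 0.58 411 196 [ 0.387 -0.428  0.019]
side rule 0.95 375 462 [0.388 0.434 0.007]
side block_b 0.86 333 370 [0.487 0.3   0.055]
side block_b 0.83 373 402 [0.406 0.333 0.027]
```

View pics/top1.png

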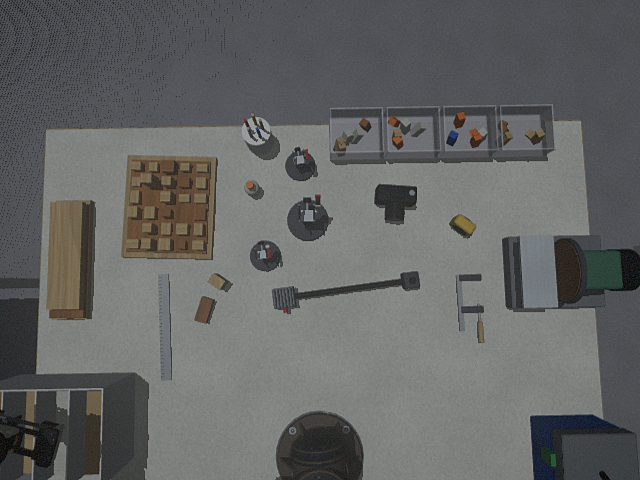

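View pics/side1.png

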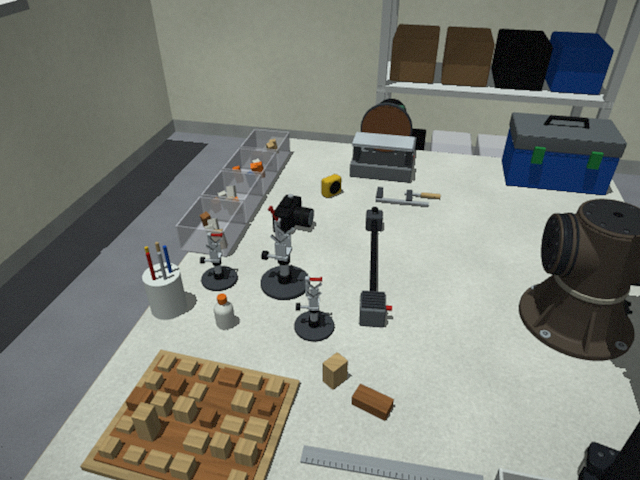

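Top view: boom lamp at (285,298), weight at (411,281); the largest stand is at (307,216), with its red gate at (318,198), and two smaller stands at (300,163) and (265,255). The side view agrees. The model lies at +y, so the lamp is already on the right side.

```bash
python3 - <<'E'
from h import *
o=get_obs(); Rm=R.from_euler('xyz',o["orientation"],degrees=True).as_matrix(); print("tool axes cols\n",Rm.round(3))
d=np.load("top.npz"); C=cloud("top",d["D"]); p=d["p"].astype(int)
# tube
m=(C[...,2]>.03)&(C[...,2]<.055)&(C[...,0]>.42)&(C[...,0]<.52)&(C[...,1]>-.24)&(C[...,1]<.05)
P=C[m]; vx,vy,x0,y0=cv2.fitLine(P[:,:2].astype(np.float32),cv2.DIST_HUBER,0,.01,.01).ravel()
print("tube",len(P),vx,vy,x0,y0,np.median(P[:,2]))
m=(C[...,2]>.02)&(C[...,2]<.11)&(C[...,0]>.38)&(C[...,0]<.56)&(C[...,1]>-.35)&(C[...,1]<.16)
P=C[m]; s=(P[:,:2]-[x0,y0])@[vx,vy]; print("ends",np.percentile(s,[0.2,99.8]), "centre",np.array([x0,y0])+np.mean(np.percentile(s,[.2,99.8]))*np.array([vx,vy]))
for lo,hi in((-9,0),(0,9)):
  k=(P[:,2]>.048)&(s>lo)&(s<hi); print("end blk",s[k].min(),s[k].max(),P[k].mean(0).round(3))
# stand
m=(C[...,2]>.1)&(C[...,2]<.25)&(C[...,0]>.6)&(C[...,0]<.78)&(C[...,1]>-.1)&(C[...,1]<.12)
red=(p[...,0]>1.6*p[...,1])&(p[...,0]>1.6*p[...,2])
for z in np.where(m): pass
print("stand",C[m&~red].mean(0).round(3),C[m&~red].min(0).round(3),C[m&~red].max(0).round(3)); 
if (m&red).any(): print("red",C[m&red].round(3).tolist())
E
```

```text
tool axes cols
 [[ 0.    -0.243 -0.97 ]
 [-0.    -0.97   0.243]
 [-1.     0.    -0.   ]]
tube 596 0.11822009 -0.9929874 0.46515247 -0.09511263 0.04102976138421476
ends [-0.24061148  0.19257545] centre [ 0.46231306 -0.07126304]
end blk -0.2413319705618942 -0.15746608029753065 [0.452 0.096 0.057]
end blk 0.00800193319005821 0.19302476743652808 [ 0.486 -0.262  0.053]
stand [0.67  0.011 0.132] [ 0.643 -0.015  0.1  ] [0.7   0.043 0.201]
red [[0.7, -0.002, 0.197], [0.701, -0.005, 0.195], [0.7, -0.007, 0.198], [0.7, -0.01, 0.196], [0.7, -0.012, 0.201], [0.698, -0.002, 0.197], [0.697, -0.005, 0.2], [0.698, -0.007, 0.197], [0.697, -0.01, 0.202], [0.697, -0.012, 0.201], [0.696, -0.01, 0.194], [0.696, -0.012, 0.194], [0.692, -0.012, 0.187], [0.682, -0.007, 0.171], [0.682, -0.009, 0.169], [0.682, -0.012, 0.171]]
```

```bash
python3 - <<'E'
import cv2
p=cv2.imread("pics/top1.png")[140:310,250:430]
cv2.imwrite("pics/topc.png",cv2.resize(p,None,fx=4.2,fy=3.5,interpolation=cv2.INTER_CUBIC))
E
python3 -m pendant '[{"claw":87,"linear":[-10,30,-25],"twist":0},{"claw":87,"linear":[-10,30,-25],"twist":0},{"claw":87,"linear":[-10,30,-25],"twist":0},{"claw":87,"linear":[-10,30,-25],"twist":0},{"claw":87,"linear":[-10,30,-25],"twist":0},{"claw":87,"linear":[-10,30,-25],"twist":0},{"claw":87,"linear":[-10,30,-25],"twist":0},{"claw":87,"linear":[-10,30,-25],"twist":0},{"claw":87,"linear":[-10,30,-25],"twist":0},{"claw":87,"linear":[-10,30,-25],"twist":0}]' && python3 -m pendant '[{"claw":87,"linear":[0,30,-25],"twist":0},{"claw":87,"linear":[0,30,-25],"twist":0},{"claw":87,"linear":[0,30,-25],"twist":0},{"claw":87,"linear":[0,30,-25],"twist":0},{"claw":87,"linear":[0,30,-25],"twist":0},{"claw":87,"linear":[0,30,-25],"twist":0},{"claw":87,"linear":[0,30,-25],"twist":0},{"claw":87,"linear":[0,30,-25],"twist":0},{"claw":87,"linear":[0,30,-25],"twist":0},{"claw":87,"linear":[0,30,-25],"twist":0}]' && python3 -m pendant '[{"claw":87,"linear":[0,0,0],"twist":0.12},{"claw":87,"linear":[0,0,0],"twist":0.12},{"claw":87,"linear":[0,0,0],"twist":0.12},{"claw":87,"linear":[0,0,0],"twist":0.12},{"claw":87,"linear":[0,0,0],"twist":0.12},{"claw":87,"linear":[0,0,0],"twist":0.12},{"claw":87,"linear":[0,0,0],"twist":0.12},{"claw":87,"linear":[0,0,0],"twist":0.12},{"claw":87,"linear":[0,0,0],"twist":0.12},{"claw":87,"linear":[0,0,0],"twist":0.12}]'
python3 - <<'E'
from h import *
import plant
o=get_obs(); Rm=R.from_euler('xyz',o["orientation"],degrees=True).as_matrix(); print(o["tool_pos"],Rm.round(3).tolist(),o["joint_pos"],tcp_to_grasp if 'tcp_to_grasp' in globals() else None)
p,D=snapshot("wrist"); C=cloud("wrist",D); np.savez("w1.npz",p=p,D=D,C=C); cv2.imwrite("pics/w1.png",p[...,::-1])
c,Rc,t=cam("wrist"); print("cam at",(-Rc.T@t).round(3),"fwd",Rc[2].round(2))
for n in ["saddle","boom_mid","lamp_mid","weight_mid","gate_tip"]:
    for b in boxes_of("wrist",n)[:2]:
        u,v=map(int,b["xy"]); print(n,round(b["confidence"],2),u,v,C[min(v,479),min(u,639)].round(3))
E
```

```text
clock: 2.23
tool_pos: [0.3341, 0.301, 0.3275]
orientation: [-103.4, 89.9, 62.5]
force: [1.8, 1.4, 0.4]
opening: 0.0869
clock: 3.07
tool_pos: [0.5036, -0.051, 0.327]
orientation: [-148.6, 89.9, 17.3]
force: [0.7, 1.4, 0.3]
opening: 0.0868
clock: 3.9
tool_pos: [0.5032, -0.049, 0.3267]
orientation: [-84.1, 90.0, 12.7]
force: [0.5, -0.5, -0.4]
opening: 0.0869
[ 0.50319405 -0.04897975  0.32673859] [[0.0, -0.993, -0.119], [0.0, -0.119, 0.993], [-1.0, -0.0, 0.0]] [ 1.67363775e+01  1.33140961e+00 -1.05517097e+01  1.40106440e-03
 -7.80972148e+01 -9.91708230e+00] 0.0188
cam at [ 0.511 -0.128  0.484] fwd [-0.03  0.3  -0.95]
saddle 0.83 265 309 [0.564 0.137 0.01 ]
saddle 0.8 82 235 [0.821 0.034 0.041]
boom_mid 0.64 351 155 [ 0.465 -0.114  0.04 ]
lamp_mid 0.94 349 298 [0.442 0.08  0.058]
weight_mid 0.75 354 25 [ 0.483 -0.254  0.056]
gate_tip 0.76 118 247 [ 0.689 -0.01   0.182]
gate_tip 0.49 27 243 [0.828 0.021 0.122]
```

View pics/w1.png

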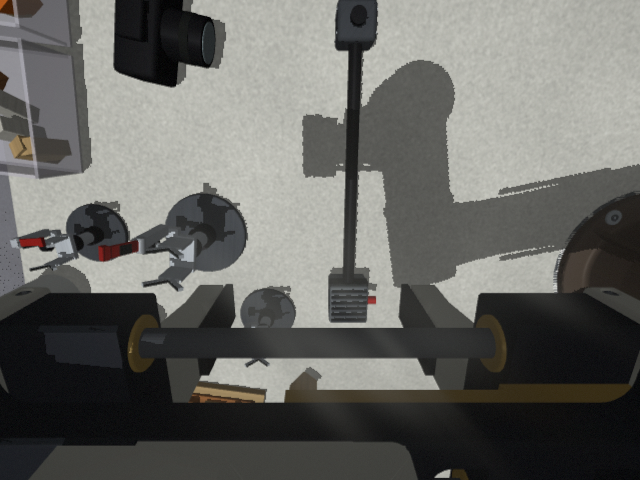

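The wrist view shows the boom running from the weight at (355,25) to the lamp at (349,298). The largest stand's foot is at (205,232), its V plates at about (175,245) and (170,280), and the gate's tip at (118,250).

```bash
python3 - <<'E'
from h import *
d=np.load("w1.npz"); C=d["C"]; v,u=np.mgrid[:480,:640]
f=lambda b,zl,zh:(u>b[0])&(u<b[1])&(v>b[2])&(v<b[3])&(C[...,2]>zl)&(C[...,2]<zh)
P=C[f((320,385,55,265),.028,.06)]; print("tubez",np.percentile(P[:,2],[10,50,90]))
vx,vy,x0,y0=cv2.fitLine(P[:,:2].astype(np.float32),cv2.DIST_HUBER,0,.01,.01).ravel(); 
if vy<0: vx,vy=-vx,-vy
print("tube",vx,vy,x0,y0)
e=np.array([vx,vy]); 
for n,b in(("lamp",(320,370,262,326)),("wt",(325,385,0,60))):
    Q=C[f(b,.045,.12)]; s=(Q[:,:2]-[x0,y0])@e; w=(Q[:,:2]-[x0,y0])@[-vy,vx] if 0 else (Q[:,:2]-[x0,y0])@np.array([vy,-vx])
    print(n,np.percentile(s,[1,5,50,95,99]).round(4),np.percentile(w,[2,50,98]).round(4),np.percentile(Q[:,2],[50,98]).round(3))
m=f((90,240,190,300),.125,.17); Q=C[m]; print("stand top",len(Q)); 
p=d["p"].astype(int)
im=d["p"][190:300,90:240][...,::-1]; cv2.imwrite("pics/st.png",cv2.resize(im,None,fx=5,fy=5,interpolation=cv2.INTER_CUBIC))
g=C[190:300:7,90:240:6]; 
print((C[215:296:5,125:215:5,2]*1000).astype(int))
E
```

```text
tubez [0.03679011 0.04020285 0.04186628]
tube -0.10951345 0.9939853 0.463492 -0.10778518
lamp [0.1736 0.1748 0.1981 0.2254 0.2272] [-0.027   0.0001  0.0265] [0.054 0.06 ]
wt [-0.1739 -0.1724 -0.1532 -0.1373 -0.1356] [-0.0212  0.0006  0.0204] [0.047 0.064]
stand top 1134
[[ -1   0   0   0   0   0   0   0   0  11  11  13  11  11  11  11  10  13]
 [ -1  -1  -1   0   0   0  -1   0   1  12  13  10  11  10  11  10  11  10]
 [  0   0   0   0  -1   0   0 103 101  11  10  12  11  12  12  22  18  11]
 [  7   0   0   0   0 128 125 120 109 101 100  91  10  11  33  32  33  23]
 [  6  -1   0 149 147 145 132 120 107  99 100  94  93  91  52  46  35  31]
 [  7 165 163 165 159 145 134  -1 114 113 110 108 105 103  93  58  41  33]
 [180 174 168 165 160 143  83 134 132 128 127 124 122  99  93  72  33  32]
 [178 174 169 166 160 151 147 144 140 143 142 134  98  99  93  74  12  13]
 [  0   0   0   1   0   0   0   0  -1  98 151 153  98  99  93  11  11  12]
 [  0   1  -1   0  -1   0   0   0   0  98  99  98  98 100  93  11  12  11]
 [  0  -1   0   0   0   0   0   1   0 100  99  98  98  99  93  12  12  11]
 [  0   0   0   0   1   0   1   0   0 112 111 110 106 105  90  12  12  11]
 [  0  -1   0   1   1   0   0 128 127 126 125 123 121   0   0   0   0   0]
 [  0   0  -1   0  -1   0 144 142 140 139 134 133   0   0  -1   0   0   0]
 [  0   0   0   0 156 152 147 484  -1 144 149 148   0   0   0 331 331 331]
 [  0   0   0  -1   0   0   0   0  -1  -1  -1 484   0  -1 336 336 337 336]
 [397 398 398 398 399 398 395   0   0   0   0   0   0  -1 341 342 342 342]]
```

View pics/st.png

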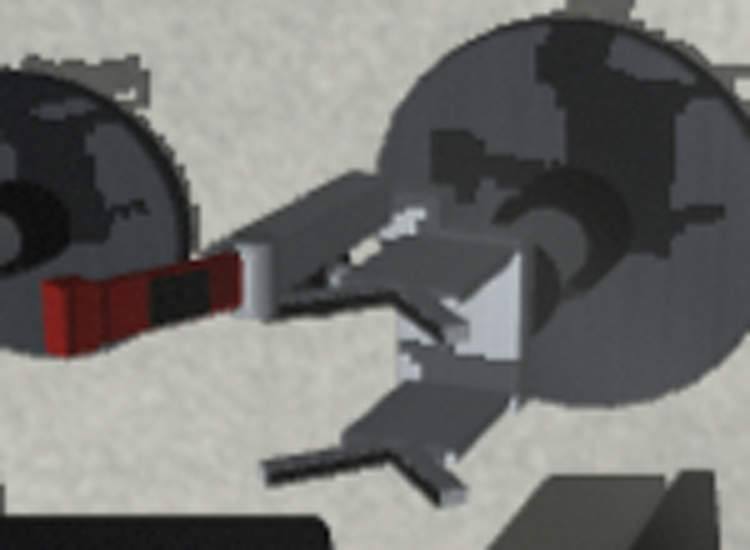

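```bash
python3 - <<'E'
from h import *
F=lambda x,y,z:ray("wrist",(90+x/5-.4,190+y/5-.4),z)
for n,x,y,z in [("apex1",395,299,.1387),("apex2",390,456,.1387),("t1R",458,338,.157),("t2L",266,480,.157),("t2R",450,502,.157),("t2Rback",463,490,.157),("gatetipA",45,285,.197),("gate tip bottom",60,355,.19)]:
    print(n,F(x,y,z).round(4))
d=np.load("w1.npz"); C=d["C"]; p=d["p"].astype(int); v,u=np.mgrid[:480,:640]
m=(C[...,2]>.165)&(C[...,2]<.21)&(u>90)&(u<150)&(v>230)&(v<270)&(p[...,0]>1.7*p[...,1]); P=C[m]; print("red",P.min(0).round(3),P.max(0).round(3),P.mean(0).round(3))
# rim pts
m=(C[...,2]>.134)&(C[...,2]<.16)&(u>135)&(u<190)&(v>240)&(v<300); P=C[m]
for a in P[::12]: print(a.round(3),end=' ')
E
```

```text
apex1 [0.6585 0.0069 0.1387]
apex2 [0.6598 0.0448 0.1387]
t1R [0.6377 0.0068 0.157 ]
t2L [0.6784 0.0447 0.157 ]
t2R [0.6391 0.0448 0.157 ]
t2Rback [0.6364 0.0416 0.157 ]
gatetipA [ 0.6969 -0.0104  0.197 ]
gate tip bottom [0.6995 0.0063 0.19  ]
red [ 0.678 -0.014  0.166] [ 0.7   -0.     0.199] [ 0.69  -0.008  0.187]
[ 0.676 -0.008  0.154] [ 0.677 -0.005  0.147] [ 0.676 -0.004  0.147] [ 0.677 -0.     0.139] [ 0.676 -0.001  0.148] [0.669 0.002 0.14 ] [0.657 0.002 0.134] [0.67  0.002 0.143] [0.659 0.003 0.138] [0.678 0.002 0.149] [0.666 0.002 0.146] [0.656 0.003 0.14 ] [0.674 0.002 0.153] [0.665 0.004 0.144] [0.653 0.003 0.143] [0.674 0.003 0.153] [0.665 0.005 0.144] [0.652 0.003 0.146] [0.674 0.004 0.154] [0.656 0.005 0.144] [0.676 0.005 0.154] [0.646 0.002 0.152] [0.647 0.003 0.153] [0.644 0.003 0.155] [0.641 0.004 0.156] [0.638 0.005 0.153] [0.672 0.042 0.134] [0.671 0.04  0.141] [0.659 0.041 0.136] [0.672 0.041 0.142] [0.659 0.04  0.14 ] [0.677 0.039 0.149] [0.666 0.04  0.144] [0.654 0.041 0.141] [0.68  0.039 0.152] [0.669 0.041 0.147] [0.658 0.042 0.142] [0.682 0.039 0.155] [0.672 0.041 0.149] [0.66  0.044 0.14 ] [0.68  0.04  0.155] [0.67  0.043 0.148] [0.648 0.04  0.148] [0.675 0.042 0.153] [0.647 0.04  0.151] [0.676 0.043 0.153] [0.679 0.043 0.157] [0.647 0.042 0.154] [0.642 0.043 0.154] [0.642 0.044 0.156]
```

Estimates agree with the given sizes: boom_mid ≈ (0.461, −0.085), with the boom's axis 6° off +y. Saddle ≈ (0.659, 0.023), with the groove along y. I go down to the boom's middle, gripping slightly low so the gripper's body later clears the gate.

```bash
python3 -m pendant '[{"claw":50,"linear":[27,4.6,-3.1],"twist":0},{"claw":50,"linear":[27,4.6,-3.1],"twist":0},{"claw":50,"linear":[27,4.6,-3.1],"twist":0},{"claw":50,"linear":[27,4.6,-3.1],"twist":0},{"claw":50,"linear":[27,4.6,-3.1],"twist":0},{"claw":50,"linear":[27,4.6,-3.1],"twist":0},{"claw":50,"linear":[27,4.6,-3.1],"twist":0},{"claw":50,"linear":[27,4.6,-3.1],"twist":0},{"claw":50,"linear":[27,4.6,-3.1],"twist":0},{"claw":50,"linear":[27,4.6,-3.1],"twist":0}]' && python3 -m pendant '[{"claw":50,"linear":[7,0,0],"twist":0},{"claw":50,"linear":[7,0,0],"twist":0},{"claw":50,"linear":[7,0,0],"twist":0},{"claw":50,"linear":[7,0,0],"twist":0},{"claw":50,"linear":[7,0,0],"twist":0},{"claw":50,"linear":[0,0,0],"twist":0},{"claw":50,"linear":[0,0,0],"twist":0},{"claw":50,"linear":[0,0,0],"twist":0},{"claw":50,"linear":[0,0,0],"twist":0},{"claw":50,"linear":[0,0,0],"twist":0}]'
python3 - <<'E'
from h import *
o=get_obs(); print({k:np.round(o[k],4).tolist() for k in("tool_pos","orientation","force","moment")})
p,D=snapshot("wrist"); C=cloud("wrist",D); cv2.imwrite("pics/w2.png",p[...,::-1]); np.savez("w2.npz",p=p,D=D,C=C)
E
```

```text
clock: 5.03
tool_pos: [0.4614, -0.0856, 0.0557]
orientation: [-90.5, 89.9, 6.8]
force: [0.1, 0.7, -0.3]
opening: 0.05
clock: 5.87
tool_pos: [0.4618, -0.0854, 0.022]
orientation: [-87.1, 89.9, 10.1]
force: [0.0, 1.2, -0.5]
opening: 0.0501
{'tool_pos': [0.4618, -0.0854, 0.022], 'orientation': [-87.0736, 89.9478, 10.0972], 'force': [0.0386, 1.1501, -0.5032], 'moment': [0.0931, -0.0139, -0.0094]}
```

View pics/w2.png

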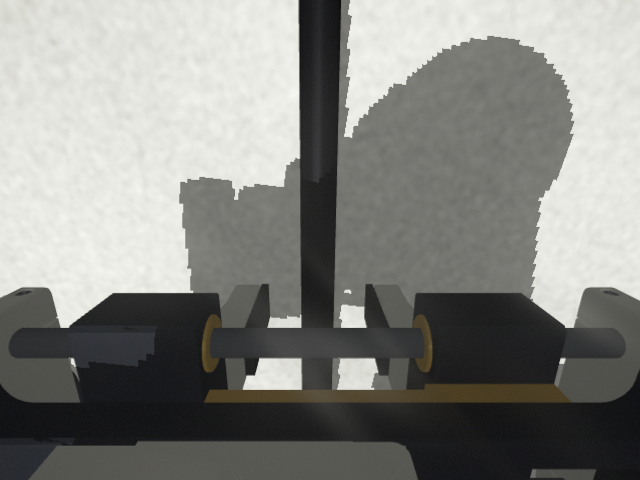

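The tube (column 318) sits centred between the open fingers. Next I close, lift 10 mm, and average the force and moment.

```bash
cat > fm.py <<'E'
from h import *
F=[];M=[];
for i in range(12):
    o=get_obs(); F.append(o["force"]); M.append(o["moment"]); p,D=snapshot("wrist" if i else "side")
F=np.array(F);M=np.array(M)
print("F",F.mean(0).round(3),F.std(0).round(2),"M",M.mean(0).round(4),M.std(0).round(3),o["opening"],np.round(o["tool_pos"],4),o["clock"])
C=cloud("wrist",D); v,u=np.mgrid[:480,:640]
m=(u>290)&(u<350)&(v<290)&(C[...,2]>o["tool_pos"][2]-.02)&(C[...,2]<o["tool_pos"][2]+.07); P=C[m]
if len(P)>200:
    e=np.array([-.1095,.994]); s=(P[:,:2]-np.array(o["tool_pos"])[:2])@e
    A=[];
    for a in np.arange(-.17,-.03,.01):
        k=(s>a)&(s<a+.01)
        if k.sum()>30: A.append((a+.005,np.percentile(P[k,2],95)))
    A=np.array(A); print("tube top z at s",A.round(4).tolist()); print("slope deg",np.degrees(np.arctan(np.polyfit(A[:,0],A[:,1],1)[0])))
E
python3 fm.py
python3 -m pendant '[{"claw":5,"linear":[0,0,0],"twist":0},{"claw":5,"linear":[0,0,0],"twist":0},{"claw":5,"linear":[0,0,0],"twist":0},{"claw":5,"linear":[0,0,0],"twist":0},{"claw":5,"linear":[0,0,0],"twist":0},{"claw":5,"linear":[0,0,0],"twist":0},{"claw":5,"linear":[0,0,0],"twist":0},{"claw":5,"linear":[0,0,0],"twist":0},{"claw":5,"linear":[0,0,0],"twist":0},{"claw":5,"linear":[0,0,0],"twist":0}]'; python3 -m pendant '[{"claw":5,"linear":[-2,0,0],"twist":0},{"claw":5,"linear":[-2,0,0],"twist":0},{"claw":5,"linear":[-2,0,0],"twist":0},{"claw":5,"linear":[-2,0,0],"twist":0},{"claw":5,"linear":[-2,0,0],"twist":0},{"claw":5,"linear":[0,0,0],"twist":0},{"claw":5,"linear":[0,0,0],"twist":0},{"claw":5,"linear":[0,0,0],"twist":0},{"claw":5,"linear":[0,0,0],"twist":0},{"claw":5,"linear":[0,0,0],"twist":0}]'; python3 fm.py
```

```text
F [0.026 0.375 0.198] [0.45 0.5  0.49] M [ 0.0882 -0.0414 -0.0049] [0.029 0.023 0.032] 0.04989050431070048 [ 0.4615 -0.0854  0.0216] 6.4667
tube top z at s [[-0.125, 0.042], [-0.115, 0.0421], [-0.105, 0.042], [-0.095, 0.042], [-0.085, 0.042], [-0.075, 0.042], [-0.065, 0.0419], [-0.055, 0.042], [-0.045, 0.042], [-0.035, 0.0419], [-0.025, 0.0419]]
slope deg -0.04098326019569963
clock: 7.35
tool_pos: [0.4616, -0.0854, 0.0216]
orientation: [-88.9, 90.0, 8.2]
force: [1.4, 0.2, -1.0]
opening: 0.015
clock: 8.18
tool_pos: [0.4614, -0.0855, 0.0315]
orientation: [116.4, 90.0, -146.4]
force: [-0.2, 0.2, -5.4]
opening: 0.015
F [ 0.176 -0.97  -5.203] [0.37 0.56 0.63] M [-4.736e-01 -1.050e-01  2.000e-04] [0.054 0.028 0.026] 0.015095887285330229 [ 0.4615 -0.0855  0.0316] 8.7333
tube top z at s [[-0.125, 0.0578], [-0.115, 0.0577], [-0.105, 0.0571], [-0.095, 0.0567], [-0.085, 0.0561], [-0.075, 0.0556], [-0.065, 0.0551], [-0.055, 0.0547], [-0.045, 0.054], [-0.035, 0.0538], [-0.025, 0.0533]]
slope deg -2.738687862527472
```

The lamp end stayed down and the weight end rose 2.7°, so the balance lies toward the lamp. I set the boom down, shift 60 mm that way and try again.

```bash
python3 -m pendant '[{"claw":5,"linear":[2,0,0],"twist":0},{"claw":5,"linear":[2,0,0],"twist":0},{"claw":5,"linear":[2,0,0],"twist":0},{"claw":5,"linear":[2,0,0],"twist":0},{"claw":5,"linear":[2,0,0],"twist":0},{"claw":5,"linear":[0,0,0],"twist":0},{"claw":40,"linear":[0,0,0],"twist":0},{"claw":40,"linear":[0,0,0],"twist":0},{"claw":40,"linear":[0,0,0],"twist":0},{"claw":40,"linear":[0,0,0],"twist":0}]'; python3 -m pendant '[{"claw":40,"linear":[0,0,15],"twist":0},{"claw":40,"linear":[0,0,15],"twist":0},{"claw":40,"linear":[0,0,15],"twist":0},{"claw":40,"linear":[0,0,15],"twist":0},{"claw":40,"linear":[0,0,0],"twist":0},{"claw":5,"linear":[0,0,0],"twist":0},{"claw":5,"linear":[0,0,0],"twist":0},{"claw":5,"linear":[0,0,0],"twist":0},{"claw":5,"linear":[0,0,0],"twist":0},{"claw":5,"linear":[0,0,0],"twist":0}]';  python3 -m pendant '[{"claw":5,"linear":[0,0,0],"twist":0},{"claw":5,"linear":[-2,0,0],"twist":0},{"claw":5,"linear":[-2,0,0],"twist":0},{"claw":5,"linear":[-2,0,0],"twist":0},{"claw":5,"linear":[-2,0,0],"twist":0},{"claw":5,"linear":[-2,0,0],"twist":0},{"claw":5,"linear":[0,0,0],"twist":0},{"claw":5,"linear":[0,0,0],"twist":0},{"claw":5,"linear":[0,0,0],"twist":0},{"claw":5,"linear":[0,0,0],"twist":0}]'; python3 fm.py
```

```text
clock: 9.62
tool_pos: [0.4618, -0.0853, 0.0217]
orientation: [-82.6, 90.0, 14.6]
force: [0.6, -0.6, -0.3]
opening: 0.0364
clock: 10.45
tool_pos: [0.4542, -0.0263, 0.0215]
orientation: [-82.7, 90.0, 14.4]
force: [2.1, -0.9, -1.3]
opening: 0.0151
clock: 11.28
tool_pos: [0.4539, -0.0259, 0.0315]
orientation: [98.3, 90.0, -164.5]
force: [0.4, -0.1, -6.4]
opening: 0.0151
F [ 0.189 -0.036 -6.992] [0.3  0.56 0.48] M [-0.0348 -0.0525  0.0009] [0.026 0.024 0.031] 0.014945460123162948 [ 0.454  -0.0259  0.0316] 11.8333
tube top z at s [[-0.125, 0.0547], [-0.115, 0.0546], [-0.105, 0.0544], [-0.095, 0.0542], [-0.085, 0.0539], [-0.075, 0.0537], [-0.065, 0.0534], [-0.055, 0.0531], [-0.045, 0.053], [-0.035, 0.0527], [-0.025, 0.0524]]
slope deg -1.3446761644895548
```

Now it is airborne with a slight lamp-heavy tilt (1.3°); the weight is about 7 N. I go another 18 mm toward the lamp and measure the moment baseline with the fingers open.

```bash
python3 -m pendant '[{"claw":5,"linear":[2,0,0],"twist":0},{"claw":5,"linear":[2,0,0],"twist":0},{"claw":5,"linear":[2,0,0],"twist":0},{"claw":5,"linear":[2,0,0],"twist":0},{"claw":5,"linear":[2,0,0],"twist":0},{"claw":5,"linear":[0,0,0],"twist":0},{"claw":40,"linear":[0,0,0],"twist":0},{"claw":40,"linear":[0,0,0],"twist":0},{"claw":40,"linear":[0,0,6],"twist":0},{"claw":40,"linear":[0,0,12],"twist":0}]'; python3 fm.py; python3 -m pendant '[{"claw":5,"linear":[0,0,0],"twist":0},{"claw":5,"linear":[0,0,0],"twist":0},{"claw":5,"linear":[0,0,0],"twist":0},{"claw":5,"linear":[0,0,0],"twist":0},{"claw":5,"linear":[-2,0,0],"twist":0},{"claw":5,"linear":[-2,0,0],"twist":0},{"claw":5,"linear":[-2,0,0],"twist":0},{"claw":5,"linear":[-2,0,0],"twist":0},{"claw":5,"linear":[-2,0,0],"twist":0},{"claw":5,"linear":[0,0,0],"twist":0}]';  python3 fm.py
```

```text
clock: 12.72
tool_pos: [0.4522, -0.008, 0.0218]
orientation: [-82.8, 89.9, 14.3]
force: [0.6, 0.0, -0.1]
opening: 0.036
F [-0.026  0.113  0.149] [0.48 0.49 0.45] M [ 0.0918 -0.0344 -0.0083] [0.092 0.027 0.024] 0.039640038343902805 [ 0.4518 -0.0082  0.0216] 13.2667
tube top z at s [[-0.125, 0.042], [-0.115, 0.042], [-0.105, 0.0421], [-0.095, 0.042], [-0.085, 0.0419], [-0.075, 0.042], [-0.065, 0.042], [-0.055, 0.0421], [-0.045, 0.0419], [-0.035, 0.0419], [-0.025, 0.042]]
slope deg -0.04643673038983704
clock: 14.15
tool_pos: [0.4518, -0.008, 0.0319]
orientation: [-70.8, 90.0, 26.4]
force: [-0.5, 1.3, -6.7]
opening: 0.0152
F [ 0.084  0.102 -6.82 ] [0.5  0.65 0.38] M [ 0.0851 -0.04   -0.0233] [0.021 0.028 0.03 ] 0.014710905379621173 [ 0.4517 -0.0081  0.0315] 14.7
tube top z at s [[-0.125, 0.0513], [-0.115, 0.0515], [-0.105, 0.0514], [-0.095, 0.0516], [-0.085, 0.0515], [-0.075, 0.0515], [-0.065, 0.0515], [-0.055, 0.0514], [-0.045, 0.0515], [-0.035, 0.0513], [-0.025, 0.0515]]
slope deg -0.014741384045498143
```

Balance found 78 mm from boom_mid toward the lamp: slope −0.01°, moment equal to the baseline. I lift gently now, and refine the saddle fit from the stored cloud.

```bash
python3 -m pendant '[{"claw":5,"linear":[-6,0,0],"twist":0},{"claw":5,"linear":[-12,0,0],"twist":0},{"claw":5,"linear":[-18,0,0],"twist":0},{"claw":5,"linear":[-24,0,0],"twist":0.03},{"claw":5,"linear":[-28,0,0],"twist":0.03},{"claw":5,"linear":[-28,0,0],"twist":0.03},{"claw":5,"linear":[-24,0,0],"twist":0.02},{"claw":5,"linear":[-18,0,0],"twist":0},{"claw":5,"linear":[-12,0,0],"twist":0},{"claw":5,"linear":[-6,0,0],"twist":0}]'
python3 - <<'E'
from h import *
from scipy.optimize import least_squares
o=get_obs(); Rm=R.from_euler('xyz',o["orientation"],degrees=True).as_matrix(); print(np.round(o["tool_pos"],4),Rm.round(4).tolist())
d=np.load("w1.npz"); C=d["C"]; v,u=np.mgrid[:480,:640]
m=(C[...,2]>.137)&(C[...,2]<.1565)&(u>135)&(u<190)&(v>240)&(v<300)&(C[...,1]>.0); P=C[m]
for lo,hi in((.0,.015),(.035,.05)):
    k=P[(P[:,1]>lo)&(P[:,1]<hi)]; print(len(k),"y pct",np.percentile(k[:,1],[2,25,50,75,98]).round(4))
    L=k[(k[:,2]>.150)]; 
    for sgn in(-1,1):
        q=L[np.sign(L[:,0]-.659)==sgn]; print(sgn,len(q),q.mean(0).round(4) if len(q) else '',np.percentile(q[:,0],[2,98]).round(4))
    f=lambda a:(k[:,2]-(.1387+a[1]+np.abs(k[:,0]-a[0])))/.003
    r=least_squares(f,[.659,0],loss='soft_l1'); print("V apex x",r.x)
t=np.load("top.npz"); T=cloud("top",t["D"]); w=(abs(T[...,0]-.557)<.07)&(abs(T[...,1]-.144)<.07); print("small stand max z",np.percentile(T[w][:,2],99.8))
E
```

```text
clock: 15.58
tool_pos: [0.4522, -0.0079, 0.2098]
orientation: [-69.1, 89.8, 21.8]
force: [0.6, 0.2, -6.9]
opening: 0.0152
[ 0.4522 -0.0079  0.2098] [[0.0029, -0.9999, -0.015], [0.0012, -0.015, 0.9999], [-1.0, -0.0029, 0.0011]]
220 y pct [0.0014 0.0023 0.0028 0.0044 0.006 ]
-1 47 [0.6431 0.0039 0.1534] [0.638  0.6499]
1 33 [0.6742 0.0034 0.1525] [0.6714 0.6776]
V apex x [ 0.65970918 -0.00182914]
239 y pct [0.0394 0.0402 0.0407 0.042  0.0441]
-1 39 [0.6438 0.0417 0.1533] [0.6396 0.6493]
1 47 [0.6775 0.041  0.1529] [0.6724 0.684 ]
V apex x [ 0.66092446 -0.00226909]
small stand max z 0.12578021522470145
```

```bash
python3 -m pendant '[{"claw":5,"linear":[0,-8,1],"twist":0},{"claw":5,"linear":[0,-16,2],"twist":0},{"claw":5,"linear":[0,-24,3],"twist":0},{"claw":5,"linear":[0,-28,4],"twist":0},{"claw":5,"linear":[0,-28,4],"twist":0},{"claw":5,"linear":[0,-28,4],"twist":0},{"claw":5,"linear":[0,-28,4],"twist":0},{"claw":5,"linear":[0,-24,3],"twist":0},{"claw":5,"linear":[0,-16,2],"twist":0},{"claw":5,"linear":[0,-8,1],"twist":0}]' && python3 -m pendant '[{"claw":5,"linear":[2,0,0],"twist":0.01},{"claw":5,"linear":[4,0,0],"twist":0.01},{"claw":5,"linear":[6,0,0],"twist":0.01},{"claw":5,"linear":[6,0,0],"twist":0.01},{"claw":5,"linear":[6,0,0],"twist":0},{"claw":5,"linear":[6,0,0],"twist":0},{"claw":5,"linear":[4,0,0],"twist":0},{"claw":5,"linear":[2,0,0],"twist":0},{"claw":5,"linear":[0,0,0],"twist":0},{"claw":5,"linear":[0,0,0],"twist":0}]'
python3 - <<'E'
from h import *
o=get_obs(); Rm=R.from_euler('xyz',o["orientation"],degrees=True).as_matrix(); print(np.round(o["tool_pos"],4),Rm.round(4).tolist())
p,D=snapshot("wrist"); C=cloud("wrist",D); np.savez("w3.npz",p=p,D=D,C=C)
s,D2=snapshot("side"); S=cv2.resize(s[120:340,180:400],(400,400),interpolation=cv2.INTER_CUBIC)
W=cv2.resize(p,(400,300)); W=np.vstack([W,np.zeros((100,400,3),np.uint8)])
cv2.imwrite("pics/w3.png",np.hstack([W,S])[...,::-1])
v,u=np.mgrid[:480,:640]
m=(u>230)&(u<420)&(C[...,2]>.137)&(C[...,2]<.157)&(abs(C[...,0]-.66)<.03)&(abs(C[...,1]-.02)<.035);P=C[m]; print(len(P)); 
for lo,hi in((-.015,.015),(.03,.055)):
    k=P[(P[:,1]>lo)&(P[:,1]<hi)]
    if len(k)>20: print(len(k),k.mean(0).round(4),np.percentile(k[:,0],[2,98]).round(4),np.percentile(k[:,1],[5,50,95]).round(4))
E
```

```text
clock: 16.42
tool_pos: [0.6609, 0.0232, 0.2046]
orientation: [105.9, 89.8, -163.2]
force: [0.4, -0.6, -7.2]
opening: 0.0149
clock: 17.25
tool_pos: [0.6594, 0.0231, 0.1717]
orientation: [-104.9, 90.0, -16.4]
force: [0.7, -0.4, -6.2]
opening: 0.0154
[0.6594 0.0231 0.1717] [[0.0002, -0.9997, 0.0248], [-0.0001, 0.0248, 0.9997], [-1.0, -0.0002, -0.0001]]
447
447 [6.624e-01 6.000e-04 1.493e-01] [0.6384 0.6855] [-0.0112  0.0036  0.0069]
```

View pics/w3.png

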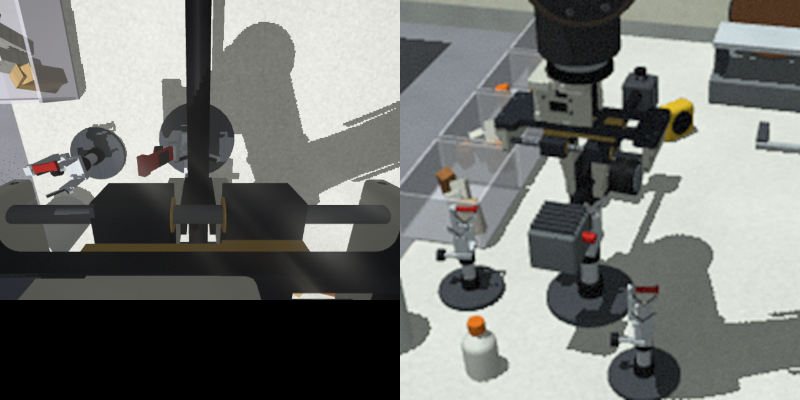

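Wrist and side views show the boom level above the largest stand, the tube (left half, column 198) over the V plates, lamp on the model's side, and the gate at (155,160) still open and clear. I lower it gently.

```bash
python3 -m pendant '[{"claw":5,"linear":[3,0,0],"twist":0},{"claw":5,"linear":[5,0,0],"twist":0},{"claw":5,"linear":[5,0,0],"twist":0},{"claw":5,"linear":[5,0,0],"twist":0},{"claw":5,"linear":[5,0,0],"twist":0},{"claw":5,"linear":[3,0,0],"twist":0},{"claw":5,"linear":[2,0,0],"twist":0},{"claw":5,"linear":[1,0,0],"twist":0},{"claw":5,"linear":[0,0,0],"twist":0},{"claw":5,"linear":[0,0,0],"twist":0}]'; python3 -m pendant '[{"claw":5,"linear":[0.5,0,0],"twist":0},{"claw":5,"linear":[0.5,0,0],"twist":0},{"claw":5,"linear":[0.5,0,0],"twist":0},{"claw":5,"linear":[0.5,0,0],"twist":0},{"claw":5,"linear":[0.5,0,0],"twist":0},{"claw":5,"linear":[0,0,0],"twist":0},{"claw":5,"linear":[0,0,0],"twist":0},{"claw":5,"linear":[0,0,0],"twist":0},{"claw":5,"linear":[0,0,0],"twist":0},{"claw":5,"linear":[0,0,0],"twist":0}]'; python3 fm.py
```

```text
clock: 18.18
tool_pos: [0.6594, 0.0231, 0.1427]
orientation: [-89.5, 90.0, -0.9]
force: [0.4, -0.0, -7.1]
opening: 0.0148
clock: 19.02
tool_pos: [0.6595, 0.0231, 0.1403]
orientation: [-86.4, 90.0, 2.2]
force: [-0.1, -0.7, -5.2]
opening: 0.0151
F [ 1.107 -0.212 -4.194] [0.56 0.53 0.61] M [ 0.0491 -0.4831  0.006 ] [0.023 0.11  0.031] 0.01483611936329501 [0.6595 0.0231 0.1402] 19.5667
tube top z at s [[-0.125, 0.1608], [-0.115, 0.1608], [-0.105, 0.1607], [-0.095, 0.1607], [-0.085, 0.1606], [-0.075, 0.1605], [-0.065, 0.1605], [-0.055, 0.1605], [-0.045, 0.1603], [-0.035, 0.1602], [-0.025, 0.1602]]
slope deg -0.3609074477558382
```

Contact comes early on the groove's −x flank (force +x, axis 2.5 mm high), so the saddle is about 2 mm further in +x. I shift and lower gently.

```bash
python3 -m pendant '[{"claw":5,"linear":[0,-0.5,0],"twist":0},{"claw":5,"linear":[0,-0.5,0],"twist":0},{"claw":5,"linear":[0,-0.5,0],"twist":0},{"claw":5,"linear":[0,-0.5,0],"twist":0},{"claw":5,"linear":[0.4,0,0],"twist":0},{"claw":5,"linear":[0.4,0,0],"twist":0},{"claw":5,"linear":[0.4,0,0],"twist":0},{"claw":5,"linear":[0,0,0],"twist":0},{"claw":5,"linear":[0,0,0],"twist":0},{"claw":5,"linear":[0,0,0],"twist":0}]'; python3 fm.py
```

```text
clock: 20.45
tool_pos: [0.6612, 0.023, 0.1388]
orientation: [110.9, 90.0, -160.6]
force: [0.3, -0.3, -6.1]
opening: 0.015
F [ 0.421 -0.556 -6.641] [0.48 0.49 0.78] M [-0.0398 -0.1442  0.0115] [0.03  0.04  0.021] 0.014873428633494664 [0.6613 0.023  0.1388] 21.0
tube top z at s [[-0.125, 0.1589], [-0.115, 0.1589], [-0.105, 0.1588], [-0.095, 0.1588], [-0.085, 0.1588], [-0.075, 0.1587], [-0.065, 0.1588], [-0.055, 0.1588], [-0.045, 0.1587], [-0.035, 0.1587], [-0.025, 0.1586]]
slope deg -0.13638758414754892
```

```bash
python3 -m pendant '[{"claw":5,"linear":[0.3,-0.3,0],"twist":0},{"claw":5,"linear":[0.3,-0.2,0],"twist":0},{"claw":5,"linear":[0.3,0,0],"twist":0},{"claw":5,"linear":[0.3,0,0],"twist":0},{"claw":5,"linear":[0,0,0],"twist":0},{"claw":5,"linear":[0,0,0],"twist":0},{"claw":5,"linear":[0,0,0],"twist":0},{"claw":5,"linear":[0,0,0],"twist":0},{"claw":5,"linear":[0,0,0],"twist":0},{"claw":5,"linear":[0,0,0],"twist":0}]'; python3 fm.py
```

```text
clock: 21.88
tool_pos: [0.6619, 0.023, 0.138]
orientation: [-86.8, 90.0, 1.7]
force: [-0.5, 0.4, -0.4]
opening: 0.0154
F [-1.715  0.448  1.084] [0.59 0.39 1.02] M [0.2375 0.6696 0.0321] [0.037 0.064 0.025] 0.015104448592290157 [0.6619 0.023  0.1379] 22.4333
tube top z at s [[-0.125, 0.1576], [-0.115, 0.1577], [-0.105, 0.1576], [-0.095, 0.1577], [-0.085, 0.1576], [-0.075, 0.1577], [-0.065, 0.1577], [-0.055, 0.1577], [-0.045, 0.1577], [-0.035, 0.1577], [-0.025, 0.1577]]
slope deg 0.06805248260207937
```

Seated: axis at 0.150, level, weight taken by the plates. I release slowly, keeping the fingers round the tube as a guard, and check the level.

```bash
python3 -m pendant '[{"claw":14,"linear":[0,0.2,0],"twist":0},{"claw":16,"linear":[0,0.1,0],"twist":0},{"claw":18,"linear":[0,0,0],"twist":0},{"claw":20,"linear":[0,0,0],"twist":0},{"claw":23,"linear":[0,0,0],"twist":0},{"claw":26,"linear":[0,0,0],"twist":0},{"claw":30,"linear":[0,0,0],"twist":0},{"claw":34,"linear":[0,0,0],"twist":0},{"claw":36,"linear":[0,0,0],"twist":0},{"claw":36,"linear":[0,0,0],"twist":0}]'; python3 fm.py
```

```text
clock: 23.32
tool_pos: [0.6615, 0.023, 0.1376]
orientation: [-39.6, 90.0, 48.9]
force: [-0.9, 0.5, -0.5]
opening: 0.0354
F [ 0.029 -0.071  0.035] [0.55 0.41 0.33] M [ 0.087  -0.0333  0.0041] [0.034 0.03  0.03 ] 0.03591444945300117 [0.6615 0.023  0.1377] 23.8667
tube top z at s [[-0.125, 0.1578], [-0.115, 0.1578], [-0.105, 0.1579], [-0.095, 0.1579], [-0.085, 0.1578], [-0.075, 0.1578], [-0.065, 0.1578], [-0.055, 0.1577], [-0.045, 0.1577], [-0.035, 0.1578], [-0.025, 0.1578]]
slope deg -0.0371731219348343
```

Level on its own. I raise the gripper, move beyond the gate on the +x side with the fingers closed, and look.

```bash
python3 -m pendant '[{"claw":36,"linear":[3,0,0],"twist":0},{"claw":36,"linear":[-8,0,0],"twist":0},{"claw":36,"linear":[-15,0,0],"twist":0},{"claw":36,"linear":[-18,0,0],"twist":0},{"claw":36,"linear":[-20,0,0],"twist":0},{"claw":36,"linear":[-20,0,0],"twist":0},{"claw":36,"linear":[-20,0,0],"twist":0},{"claw":36,"linear":[-15,0,0],"twist":0},{"claw":36,"linear":[-8,0,0],"twist":0},{"claw":36,"linear":[-2,0,0],"twist":0}]' && python3 -m pendant '[{"claw":0,"linear":[0,-8,-3.1],"twist":0},{"claw":0,"linear":[0,-8,-3.1],"twist":0},{"claw":0,"linear":[0,-8,-3.1],"twist":0},{"claw":0,"linear":[0,-8,-3.1],"twist":0},{"claw":0,"linear":[0,-8,-3.1],"twist":0},{"claw":0,"linear":[0,-8,-3.1],"twist":0},{"claw":0,"linear":[0,-8,-3.1],"twist":0},{"claw":0,"linear":[0,-8,-3.1],"twist":0},{"claw":0,"linear":[0,-8,-3.1],"twist":0},{"claw":0,"linear":[0,-8,-3.1],"twist":0}]'
python3 - <<'E'
from h import *
o=get_obs(); print(np.round(o["tool_pos"],4),o["opening"])
p,D=snapshot("wrist"); C=cloud("wrist",D)
s,D2=snapshot("side"); S=cv2.resize(s[120:340,180:400],(400,400),interpolation=cv2.INTER_CUBIC)
W=cv2.resize(p,(400,300)); W=np.vstack([W,np.zeros((100,400,3),np.uint8)])
cv2.imwrite("pics/w4.png",np.hstack([W,S])[...,::-1])
q=p.astype(int); m=(q[...,0]>1.7*q[...,1])&(q[...,0]>1.7*q[...,2])&(C[...,2]>.15)&(C[...,2]<.22)&(abs(C[...,0]-.68)<.06)&(abs(C[...,1])<.04); P=C[m]
if len(P): print("red",len(P),P.min(0).round(3),P.max(0).round(3))
m=(abs(C[...,0]-.662)<.012)&(C[...,2]>.13)&(C[...,2]<.18)&(C[...,1]<-.03)&(C[...,1]>-.2); P=C[m]
A=[(a,np.percentile(P[(abs(P[:,1]-a)<.01)][:,2],95)) for a in np.arange(-.19,-.03,.02) if (abs(P[:,1]-a)<.01).sum()>20]; print(np.round(A,4).tolist())
E
```

```text
clock: 24.75
tool_pos: [0.6621, 0.0231, 0.2629]
orientation: [-76.4, 89.8, 12.2]
force: [0.2, 0.2, 0.7]
opening: 0.0367
clock: 25.58
tool_pos: [0.7415, -0.0104, 0.2606]
orientation: [82.7, 90.0, 171.3]
force: [-0.7, 0.4, 0.3]
opening: 0.0003
[ 0.7415 -0.0104  0.2606] 0.00031928710097966573
red 273 [ 0.679 -0.013  0.165] [0.7   0.001 0.198]
[[-0.17, 0.1576], [-0.15, 0.1575], [-0.13, 0.1574], [-0.11, 0.1574], [-0.09, 0.1574], [-0.07, 0.1574], [-0.05, 0.1574]]
```

View pics/w4.png

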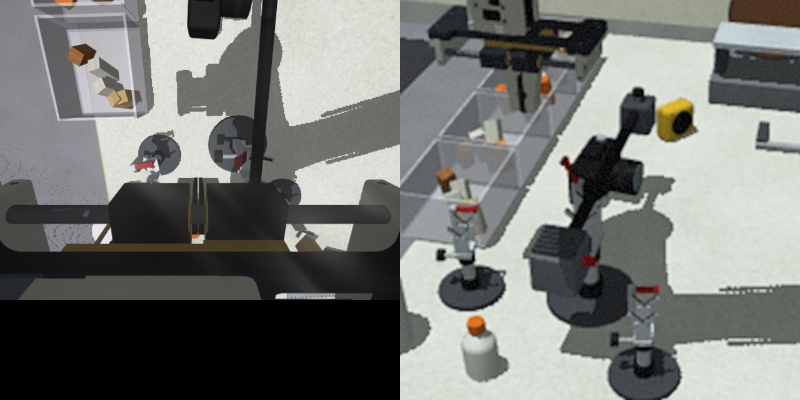

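The boom rests level (tube top 0.1575 all along); the gate is open at about 2.1 rad with its tip at x = 0.700. I lower beside it and push it over slowly.

```bash
python3 -m pendant '[{"claw":0,"linear":[4,0,0],"twist":0},{"claw":0,"linear":[10,0,0],"twist":0},{"claw":0,"linear":[12,0,0],"twist":0},{"claw":0,"linear":[14,0,0],"twist":0},{"claw":0,"linear":[14,0,0],"twist":0},{"claw":0,"linear":[12,0,0],"twist":0},{"claw":0,"linear":[9,0,0],"twist":0},{"claw":0,"linear":[5,0,0],"twist":0},{"claw":0,"linear":[0,0,0],"twist":0},{"claw":0,"linear":[0,3,0],"twist":0}]' && python3 -m pendant '[{"claw":0,"linear":[0,5,0],"twist":0},{"claw":0,"linear":[0,5,0],"twist":0},{"claw":0,"linear":[0,5,0],"twist":0},{"claw":0,"linear":[0,5,0],"twist":0},{"claw":0,"linear":[0,5,0],"twist":0},{"claw":0,"linear":[0,5,0],"twist":0},{"claw":0,"linear":[0,5,0],"twist":0},{"claw":0,"linear":[0,5,0],"twist":0},{"claw":0,"linear":[0,5,0],"twist":0},{"claw":0,"linear":[0,5,0],"twist":0}]' && python3 -m pendant '[{"claw":0,"linear":[0,5,0],"twist":0},{"claw":0,"linear":[0,5,0],"twist":0},{"claw":0,"linear":[0,5,0],"twist":0},{"claw":0,"linear":[0,5,0],"twist":0},{"claw":0,"linear":[0,4,0],"twist":0},{"claw":0,"linear":[0,3,0],"twist":0},{"claw":0,"linear":[0,2,0],"twist":0},{"claw":0,"linear":[0,0,0],"twist":0},{"claw":0,"linear":[0,0,0],"twist":0},{"claw":0,"linear":[0,0,0],"twist":0}]'
python3 - <<'E'
from h import *
o=get_obs(); print(np.round(o["tool_pos"],4),o["force"],o["moment"])
p,D=snapshot("wrist"); C=cloud("wrist",D); s,D2=snapshot("side")
for n,q,K in(("w",p.astype(int),C),("s",s.astype(int),cloud("side",D2))):
  m=(q[...,0]>1.6*q[...,1])&(q[...,0]>1.6*q[...,2])&(K[...,2]>.15)&(K[...,2]<.22)&(abs(K[...,0]-.66)<.06)&(abs(K[...,1])<.04); P=K[m]
  if len(P): print(n,"red",len(P),P.min(0).round(3),P.max(0).round(3))
E
```

```text
clock: 26.52
tool_pos: [0.738, -0.0099, 0.1806]
orientation: [-171.3, 90.0, -82.7]
force: [-0.5, -0.2, 0.5]
opening: 0.0003
clock: 27.35
tool_pos: [0.6874, -0.0086, 0.1806]
orientation: [-69.2, 90.0, 19.3]
force: [4.3, -0.1, -2.5]
opening: 0.0005
clock: 28.18
tool_pos: [0.6585, -0.008, 0.1804]
orientation: [99.1, 90.0, -172.4]
force: [0.0, -0.1, 0.0]
opening: 0.0002
[ 0.6585 -0.008   0.1804] [ 0.01458378 -0.11176025  0.03323061] [ 0.08377147 -0.11680107 -0.01716081]
w red 81 [ 0.657 -0.011  0.155] [0.675 0.    0.175]
s red 48 [ 0.644 -0.039  0.152] [0.673 0.01  0.181]
```

```bash
python3 -m pendant '[{"claw":0,"linear":[0,3,-1],"twist":0},{"claw":0,"linear":[0,3,-1],"twist":0},{"claw":0,"linear":[0,2,0],"twist":0},{"claw":0,"linear":[2,0,0],"twist":0},{"claw":0,"linear":[2,0,0],"twist":0},{"claw":0,"linear":[2,0,0],"twist":0},{"claw":0,"linear":[2,0,0],"twist":0},{"claw":0,"linear":[2,0,0],"twist":0},{"claw":0,"linear":[2,0,0],"twist":0},{"claw":0,"linear":[1.5,0,0],"twist":0}]'; python3 -m pendant '[{"claw":0,"linear":[1,0,0],"twist":0},{"claw":0,"linear":[0.5,0,0],"twist":0},{"claw":0,"linear":[0.5,0,0],"twist":0},{"claw":0,"linear":[0.5,0,0],"twist":0},{"claw":0,"linear":[0.5,0,0],"twist":0},{"claw":0,"linear":[0,0,0],"twist":0},{"claw":0,"linear":[0,0,0],"twist":0},{"claw":0,"linear":[0,0,0],"twist":0},{"claw":0,"linear":[0,0,0],"twist":0},{"claw":0,"linear":[0,0,0],"twist":0}]'; python3 fm.py | head -1
```

```text
clock: 29.12
tool_pos: [0.651, -0.0097, 0.1669]
orientation: [-85.7, 90.0, 2.9]
force: [-0.9, 0.2, 1.4]
opening: 0.0003
clock: 29.95
tool_pos: [0.6507, -0.0097, 0.1641]
orientation: [-43.4, 90.0, 45.1]
force: [0.7, -0.3, -0.1]
opening: 0.0005
F [ 0.11  -0.067 -0.126] [0.61 0.37 0.4 ] M [ 0.0936 -0.0535  0.0077] [0.018 0.03  0.028] 0.00040587275259909453 [ 0.6507 -0.0097  0.1642] 30.5
```

```bash
python3 -m pendant '[{"claw":0,"linear":[0.2,0,0],"twist":0},{"claw":0,"linear":[0.2,0,0],"twist":0},{"claw":0,"linear":[0.2,0,0],"twist":0},{"claw":0,"linear":[0.2,0,0],"twist":0},{"claw":0,"linear":[0,0,0],"twist":0},{"claw":0,"linear":[0,0,0],"twist":0},{"claw":0,"linear":[0,0,0],"twist":0},{"claw":0,"linear":[0,0,0],"twist":0},{"claw":0,"linear":[0,0,0],"twist":0},{"claw":0,"linear":[0,0,0],"twist":0}]'; python3 fm.py | head -1
```

```text
clock: 31.38
tool_pos: [0.6507, -0.0097, 0.1638]
orientation: [-98.3, 90.0, -9.7]
force: [-2.1, 1.0, 5.8]
opening: 0.0003
F [-2.302  0.4    5.519] [0.35 0.4  0.59] M [0.2738 0.8217 0.0097] [0.032 0.02  0.024] 0.0006455239617876831 [ 0.6507 -0.0098  0.1638] 31.9333
```

The stop is felt (5.5 N up at the expected height). I back off straight up and check everything.

```bash
python3 -m pendant '[{"claw":0,"linear":[-1,0,0],"twist":0},{"claw":0,"linear":[-3,0,0],"twist":0},{"claw":0,"linear":[-8,0,0],"twist":0},{"claw":0,"linear":[-15,0,0],"twist":0},{"claw":0,"linear":[-20,0,0],"twist":0},{"claw":0,"linear":[-25,0,0],"twist":0},{"claw":0,"linear":[-25,0,0],"twist":0},{"claw":0,"linear":[-25,0,0],"twist":0},{"claw":0,"linear":[-20,0,0],"twist":0},{"claw":0,"linear":[-10,0,0],"twist":0}]'; python3 -m pendant '[{"claw":0,"linear":[0,0,20],"twist":0},{"claw":0,"linear":[0,0,20],"twist":0},{"claw":0,"linear":[0,0,20],"twist":0},{"claw":0,"linear":[0,0,20],"twist":0},{"claw":0,"linear":[0,0,10],"twist":0},{"claw":0,"linear":[0,0,0],"twist":0},{"claw":0,"linear":[0,0,0],"twist":0},{"claw":0,"linear":[0,0,0],"twist":0},{"claw":0,"linear":[0,0,0],"twist":0},{"claw":0,"linear":[0,0,0],"twist":0}]'
python3 - <<'E'
from h import *
o=get_obs(); print(np.round(o["tool_pos"],4),o["clock"])
p,D=snapshot("wrist"); C=cloud("wrist",D); s,D2=snapshot("side"); t,D3=snapshot("top")
q=p.astype(int); m=(q[...,0]>1.6*q[...,1])&(q[...,0]>1.6*q[...,2])&(C[...,2]>.13)&(C[...,2]<.22)&(abs(C[...,0]-.66)<.06)&(abs(C[...,1])<.04); P=C[m]
if len(P):
    print("red",len(P),P.min(0).round(4),P.max(0).round(4)); k=P[np.argsort(P[:,0])]
    for a in np.arange(.636,.685,.006):
        z=P[abs(P[:,0]-a)<.003][:,2]
        if len(z): print(round(a,3),len(z),np.percentile(z,[50,90]).round(4))
m=(abs(C[...,0]-.662)<.012)&(C[...,2]>.13)&(C[...,2]<.18)&(C[...,1]<-.03)&(C[...,1]>-.2); P=C[m]
print([(round(a,2),np.percentile(P[(abs(P[:,1]-a)<.01)][:,2],95).round(4)) for a in np.arange(-.19,-.03,.02) if (abs(P[:,1]-a)<.01).sum()>20])
S=cv2.resize(s[120:340,180:400],(400,400),interpolation=cv2.INTER_CUBIC)
W=np.vstack([cv2.resize(p,(400,300)),np.zeros((100,400,3),np.uint8)])
cv2.imwrite("pics/w5.png",np.hstack([W,S])[...,::-1])
t0=np.load("top.npz")["p"]; d=np.abs(t.astype(int)-t0).max(2)>60; d=cv2.morphologyEx(d.astype(np.uint8),cv2.MORPH_OPEN,np.ones((3,3))); n,_,st,_=cv2.connectedComponentsWithStats(d); print("changed",[r.tolist() for r in st[1:] if r[4]>30])
E
```

```text
clock: 32.82
tool_pos: [0.6516, -0.0098, 0.3192]
orientation: [-84.4, 89.7, 4.2]
force: [0.5, 0.7, 0.1]
opening: 0.0001
clock: 33.65
tool_pos: [0.6529, 0.0794, 0.3154]
orientation: [-133.2, 90.0, -44.7]
force: [-0.7, 0.0, -0.8]
opening: 0.0006
[0.6529 0.0794 0.3154] 33.65
red 598 [ 0.6385 -0.0114  0.1523] [0.6741 0.0023 0.1672]
0.636 16 [0.1648 0.1661]
0.642 114 [0.1648 0.1658]
0.648 90 [0.163  0.1639]
0.654 94 [0.1629 0.1638]
0.66 102 [0.1629 0.1638]
0.666 102 [0.1629 0.1639]
0.672 80 [0.163 0.164]
[(np.float64(-0.11), np.float64(0.1581)), (np.float64(-0.09), np.float64(0.158)), (np.float64(-0.07), np.float64(0.158)), (np.float64(-0.05), np.float64(0.158))]
changed [[248, 119, 9, 11, 60], [263, 120, 7, 11, 53], [215, 125, 81, 120, 5200], [260, 130, 9, 9, 49], [204, 147, 16, 10, 97], [154, 181, 8, 10, 67], [95, 188, 30, 28, 416], [315, 194, 6, 9, 46], [305, 210, 8, 6, 48], [327, 211, 57, 5, 283], [405, 210, 6, 7, 41], [95, 221, 185, 259, 16112], [179, 253, 9, 5, 39], [300, 271, 120, 28, 1111], [54, 407, 15, 47, 506], [0, 410, 3, 21, 48], [85, 413, 17, 62, 893], [25, 421, 10, 5, 41], [25, 428, 10, 7, 60], [24, 448, 11, 11, 86], [112, 461, 33, 19, 437]]
```

View pics/w5.png

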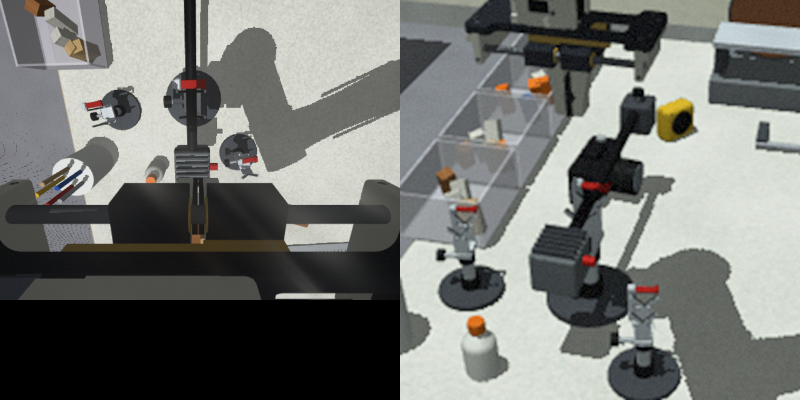

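The gate lies level (top 0.163 along its length) across the tube, and the boom is level and free. I hand in.

```bash
python3 -c "
from plant import *
print(close_job())"
```

```text
the job is handed in; nothing more can be done
None
```

The boom now lies balanced on the largest stand with the lamp on the model's side, and the red gate is shut over the tube. I handed the job in at about 34 s of the 64 s allowed; it reported no verdict.

- **Balance:** I found it in three 10 mm trial lifts, at 78 mm from the boom's middle toward the lamp. There the boom hung level (slope −0.01°) and the moment matched the empty-gripper baseline. In the first lift, at the middle, the lamp end stayed on the table while the weight end rose 2.7°. In the second, 60 mm toward the lamp, the boom tilted 1.3°.
- **Setting down:** The tube first touched one side of the V, because the saddle was about 2 mm further in +x than I had measured. I shifted the boom while in light contact with the V (about 1 N sideways) and then seated it.
- **Gate:** I pushed it over slowly with closed fingers and pressed it to its stop with about 5.5 N.
- **Last checks:** The tube's top was at 0.158 m along the part in view, the gate was level at 0.163 m, and the gripper was clear of everything.
- **Other things on the table:** They looked untouched in the last wrist and side pictures. The before-and-after comparison of the top view was inconclusive, because the arm and its shadow covered much of the picture.

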